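# Unhook the load from the force rig and return it to its tray

## Task

Take the hanging load off the hook of the force rig: raise it a little under the nose, press the hook's sprung keeper back with the load's own cross-pin, lift it out and let the keeper spring shut. Then set the load down upright, without dropping it, fully home in the large pocket of the wooden weight tray and let go. The hook sits on a delicate force cell, so do not force it, and leave the other things on the bench where they are.

Things in the scene. Friction and masses are not known exactly. Their poses are not given: they have to be found in the camera images.
- load_grip (a point): Centre of the load's black square grip: 22 x 22 mm, 40 mm tall, flat sides along the load's x and y, to be grasped from above. It is 183 mm above the load's underside and 58 mm above the axis of the load's cross-pin; the steel top bar, 63 mm long in y, ends 20 mm below this point. Axes: the load's own, z up, y along the pin.
- load_pin (a point): Middle of the load's round cross-pin, 8 mm in diameter, along the load's y, joining the two side legs (each 12 mm in x, 7 mm thick, at y = +-28 mm). 125 mm above the load's underside. The open window above the pin is 26 mm high, the one below it 85 mm. At the start the pin lies on the hook's floor.
- load_foot (a point): Centre of the underside of the load's steel disc weight (52 mm in diameter, 36 mm high); axes as the load's.
- load: The whole load, one rigid piece of 0.4 to 0.75 kg, 203 mm high: disc weight, steel stirrup (two side legs with a cross-pin and a top bar), black grip on top. Origin: centre of its underside. It hangs on the hook with its axes within about 0.1 rad of the rig's.
- hook_seat (a point): Top of the hook's floor where the pin hangs, 168 mm above the bench. Axes: x level from the hook's nose side towards the column, z up. The C-shaped hook is 14 mm wide in y; its floor is 10 mm thick; its front stands at x = -18 to -8 mm. The force cell is at x = +30 to +70 mm and the column at +67 to +93 mm, neither higher than the floor; the cell reaches 22 mm below it.
- nose_end (a point): Middle of the end of the hook's nose, 5 mm beyond the seat in x. The nose runs from the hook's front back over the seat, its underside 15 mm and its top 23 mm above the floor, so the pin cannot go straight up from the seat. Axes of the rig.
- throat (a point): Point on the level of the hook's floor, x = +17 mm from the seat: with the pin raised 2 to 6 mm and moved along +x to above this point (within 5 mm) it has pushed the keeper back and is clear of the nose. Then lift it by 33 to 55 mm above its hanging height (more brings the weight up under the hook) and draw it off along -x over the nose, 100 mm or more.
- keeper (a joint): Sprung keeper: a dark steel flap 24 mm wide, 4 to 26 mm above the hook's floor, its face 6 mm from the seat in x. 0 is shut; it swings only towards the column (+x), to 0.8 rad, about a level hinge along y, 20 mm below the floor at x = +2 mm (barrel to 25 mm below). It yields at about 2 N, takes about 6 N pushed back 15 mm, and springs shut by itself.
- stand: The force rig, fixed to the bench: aluminium base plate 170 x 120 x 12 mm with a black knob at each corner (to 24 mm high), grey column, force cell, hook and keeper. Origin: centre of the base plate's underside; x from the hook towards the column. The hook seat is at x = -30 mm, y = 0, z = 168 mm. On the way to the tray take the load round the hook and column, not across them.
- pocket (a point): Centre of the floor of the large round pocket in the tray: 61 mm in diameter, 14 mm deep, its floor 10 mm above the bench, rim 24 mm above the bench. Axes of the tray, z up.
- tray: Wooden weight tray, fixed, 180 x 95 x 24 mm, origin at the centre of its underside; the large pocket is at x = -40 mm, a small one (39 mm) that holds the small weight at x = +50 mm.
- small_weight: Small steel weight with a knob, 34 mm in diameter, 42 mm high, in the tray's small pocket; leave alone. Origin: centre of underside.
- screwdriver: Black-handled screwdriver, 170 mm, lying on the bench; leave alone.
- wrench: Steel wrench, 160 mm, lying on the bench; leave alone.
- adapter: Brass adapter, 28 mm in diameter, 34 mm high; leave alone.
- jar: Clear jar with a steel cap, 48 mm in diameter, 60 mm high; leave alone.
- dial_gauge: Round dial gauge lying on its back, 64 mm in diameter, 27 mm high; leave alone.
- collar: Steel collar, 44 mm in diameter, 16 mm high; leave alone.
Not all that is in view belongs to the job. Leave any yellow look-alike of the load alone.

How it is judged:
By the outcome, as a careful person would: the job done as asked, in the order asked, and still so for the second after the job is handed in, with the robot touching nothing.
It also fails if it takes over 54 s, if anything falls off the work surface, if the arm or the gripper's body presses on something with over 40 N, if the wrist force passes 120 N, or if a joint passes its speed limit or range.

## Robot

A 6-joint arm with a two-finger parallel gripper is mounted at the origin on the work surface. World frame = base frame: x ahead of the robot, y to its left, z up, the work surface at z = 0. Lengths are in m, angles in rad, forces in N, time in s.
With the tool pointing down it reaches from about 0.35 to 0.95 m from the base axis. Payload 17.4 kg.
Tool frame: the origin (TCP) lies at the very end of the fingers, on their centre line; the grasp point (between the pads) lies 19 mm behind it (ctrl.grip_depth is the distance from the TCP to the grasp point, in m); z points along the fingers, y is the direction in which the jaws open and shut (so a half turn about z gives the same grasp; the last joint's range is limited). The gripper opens to 93 mm and grips with 3 to 60 N. Pads are 15 mm wide; open, the fingers measure 128 mm over their backs; the gripper's body (75 mm by 188 mm) begins 65 mm behind the grasp point.
Start: joints at [1.166, 0.116, 1.442, -0, 1.584, -0.038], TCP at [0.242, 0.63, 0.219] pointing down, gripper open.
Joint ranges: [-2.83, 2.83], [-0.83, 2.19], [0.07, 2.5], [-1.14, 4.28], [0.01, 3], [-2.97, 2.97]. Speed limits (rad/s): [1.89, 1.89, 2.22, 3.14, 3.14, 3.14].

## Interface

Orientations are given as a unit quaternion [w, x, y, z].
In Python, from cell import status, eyes, ticket, ctrl gives the robot as it stands. The module is installed in compiled form; this text tells all that it offers.
- The arm moves only by the tool apply_moves, never from a script. Its argument "commands" is a list of rows, each a list of 3 entries, a list of its own where there are three numbers: the opening, from -1 (shut) to 1 (fully open), then the shift along the tool's x, y, z in cm, then the turn about the tool's z in rad. In form: [[claw, [dx, dy, dz], twist], ...]. A call has 1 to 5 rows; each row is the pose to reach, as a shift and turn from the pose measured when the call began, along the tool's axes at that moment; what a row does not reach only later rows make up. A row lasts 1/12 s, in which the tool goes at most 41.7 mm and 7.16 degrees, less where a joint would pass 70% of its speed; a pose out of reach is approached as far as the arm can. A call with a gripper value outside its range is refused whole. The fingers move at their own pace and stop on an object; the grip force is fixed at half the most. Time passes only in rows, so rows that repeat a pose let the fingers close. It gives the time, the measured TCP pose, the force and the opening at its end, in the units of the state.
- status.get_obs(): the state, without advancing time (a new reading comes with each control period).
- eyes.get_image(name): name is "side" or "top"; returns a dict with "img" (480x640x3 uint8, red, green, blue), "camera_matrix" (3x3 intrinsics, pixels), "rvec" (rotation vector, rad) and "tvec" (3), from world to camera coordinates, as OpenCV has them. Camera axes: x right, y down, z forward; pixel columns grow to the right and rows downward; lengths in m; the calibration is good to about 2 mm. A picture is of the moment at which its call begins. There is no depth.
- ticket.sign_off(): hands the job in, once; it reports no verdict.
The state is a dict: "clock": time; "joint_pos": joint angles; "dq": joint speeds; "joint_torque": joint torques, N m; "eef_pos": TCP position; "ee_rot": TCP orientation; "force": force on the tool from outside, world axes, zero at the start; "wrist_torque": the same for the moment, N m; "grip_width": finger opening in m.
Only numpy, scipy, OpenCV 4.12 (cv2) and the standard library are available. Lean on these libraries where they do the work, as an engineer would, in place of code of your own. Each camera call takes 0.05 s, during which the arm holds its last target.

## Working session

There is one attempt and no reset: what is moved stays moved. The work goes in short steps, Python scripts to look and compute and a tool call to move; the robot and the scene stay as the last step left them, time stands still between calls to the robot, and variables do not carry over. Pictures are saved under pics/ and viewed, and the job is handed in when it is done.

Besides the shell and the picture viewer there is one more tool, called after "Request:" by a JSON object that holds its "name" and its "arguments". apply_moves: Moves the arm, as the interface text tells. Its arguments: {"type":"object","properties":{"commands":{"type":"array"}},"required":["commands"]}

```bash
mkdir -p pics
python3 - <<'E'
from cell import status, eyes, ticket, ctrl
import cv2,pickle
o=status.get_obs();print(o, ctrl.grip_depth)
for n in("side","top"):
    d=eyes.get_image(n);pickle.dump(d,open(n+"0.pkl","wb"))
    cv2.imwrite(f"pics/{n}0.png",d["img"][:,:,::-1]);print(n,d["camera_matrix"],d["rvec"],d["tvec"])
E
```

```text
{'clock': 0.0, 'joint_pos': array([ 1.16618587e+00,  1.16494611e-01,  1.44223842e+00, -7.43064369e-06,
        1.58401095e+00, -3.77888159e-02]), 'dq': array([ 0.0014576 , -0.0005287 , -0.00079877, -0.00078539,  0.00072384,
       -0.0004816 ]), 'joint_torque': array([-1.51424643e-05, -7.21249795e+01, -6.22611666e+01,  7.78782740e-02,
        2.36559677e-02, -1.19694450e-04]), 'eef_pos': array([0.24201441, 0.62991024, 0.21791604]), 'ee_rot': array([-1.22675498e-04,  1.82384257e-01,  9.83227162e-01, -5.62449509e-04]), 'force': array([ 0.09156461, -0.54624847,  0.61554907]), 'wrist_torque': array([ 0.00155593, -0.03325242,  0.00624146]), 'grip_width': 0.09280924751765782} 0.0188
side [[461.95881221   0.         314.05205581]
 [  0.         461.95881221 234.50548476]
 [  0.           0.           1.        ]] [ 0.46538045 -2.80948568  1.02053716] [0.5969749  0.24348158 0.98836241]
top [[464.80109964   0.         318.35244329]
 [  0.         464.80109964 245.11340164]
 [  0.           0.           1.        ]] [ 2.09496914 -2.12240065  0.15356421] [0.03411025 0.63778057 1.12016457]
```

View pics/side0.png

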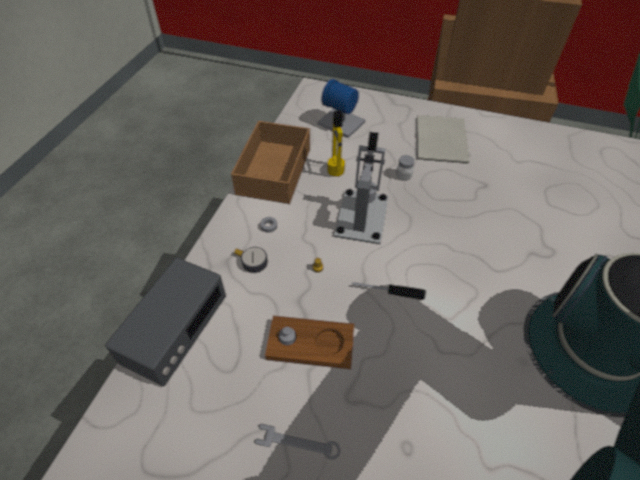

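View pics/top0.png

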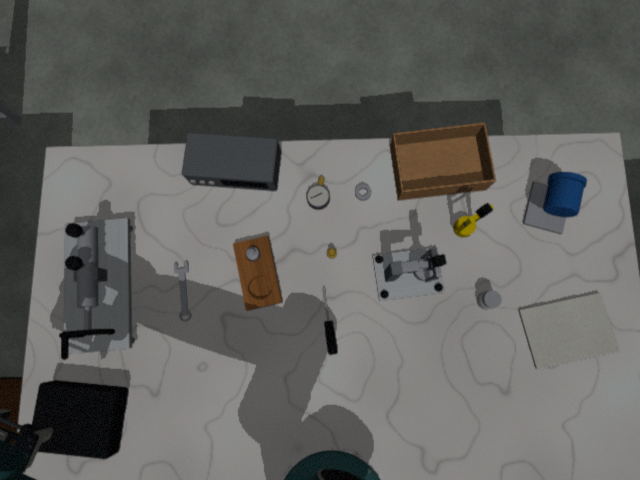

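```bash
cat > h.py <<'E'
import cv2,pickle,numpy as np
def load(n): return pickle.load(open(n,"rb"))
def proj(d,P):
    return cv2.projectPoints(np.float64(P).reshape(-1,3),np.float64(d["rvec"]),np.float64(d["tvec"]),d["camera_matrix"],None)[0].reshape(-1,2)
def ray(d,uv):
    R=cv2.Rodrigues(np.float64(d["rvec"]))[0];C=-R.T@np.ravel(d["tvec"])
    v=R.T@np.linalg.inv(d["camera_matrix"])@np.array([*uv,1.]);return C,v
def atz(d,uv,z):
    C,v=ray(d,uv);return C+v*(z-C[2])/v[2]
def tri(a,ua,b,ub):
    C,v=ray(a,ua);D,w=ray(b,ub);s=np.linalg.lstsq(np.c_[v,-w],D-C,rcond=None)[0]
    p,q=C+v*s[0],D+w*s[1];return (p+q)/2,np.linalg.norm(p-q)
def crop(d,x,y,w,h,k,name):
    cv2.imwrite("pics/"+name,cv2.resize(d["img"][y:y+h,x:x+w,::-1],None,fx=k,fy=k,interpolation=cv2.INTER_CUBIC))
E
python3 - <<'E'
from h import *
t,s=load("top0.pkl"),load("side0.pkl")
for d in(t,s): print(ray(d,(320,240))[0],proj(d,[[0,0,0],[.24,.63,.22],[.5,0,0],[.5,-.3,0]]).round())
crop(t,360,230,100,75,8,"a.png");crop(s,320,120,100,130,4.6,"b.png")
crop(t,225,225,100,75,8,"c.png");crop(s,255,305,110,70,7,"d.png")
E
```

```text
[ 0.4238488  -0.01658723  1.21769178] [[333. 510.]
 [ 28. 423.]
 [330. 301.]
 [446. 300.]]
[0.41563909 0.61620622 0.91654601] [[593. 348.]
 [470. 708.]
 [366. 285.]
 [394. 199.]]
```

View pics/a.png

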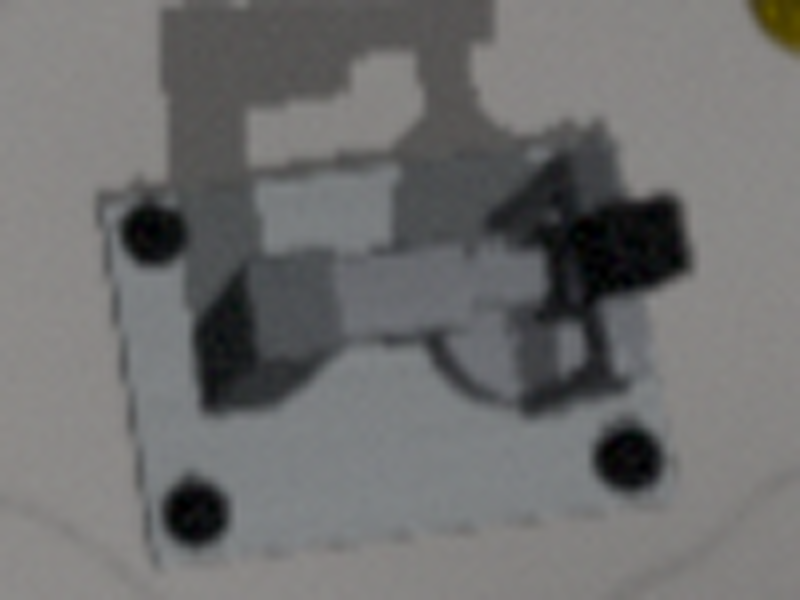

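View pics/b.png

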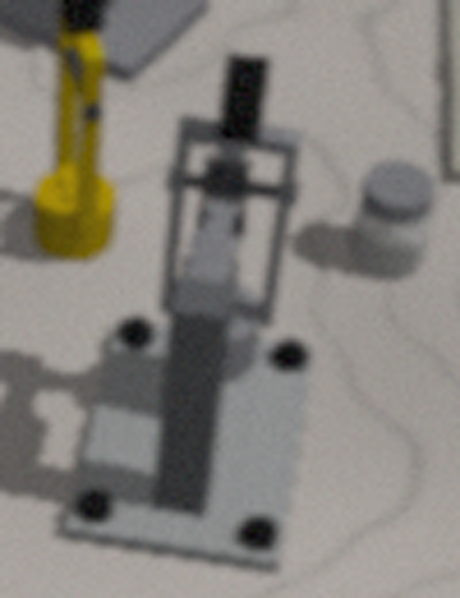

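View pics/c.png

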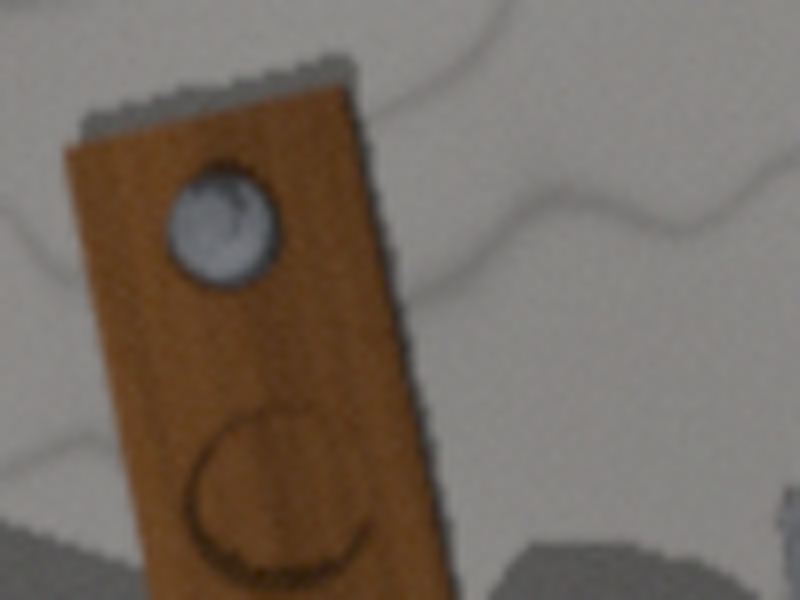

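View pics/d.png

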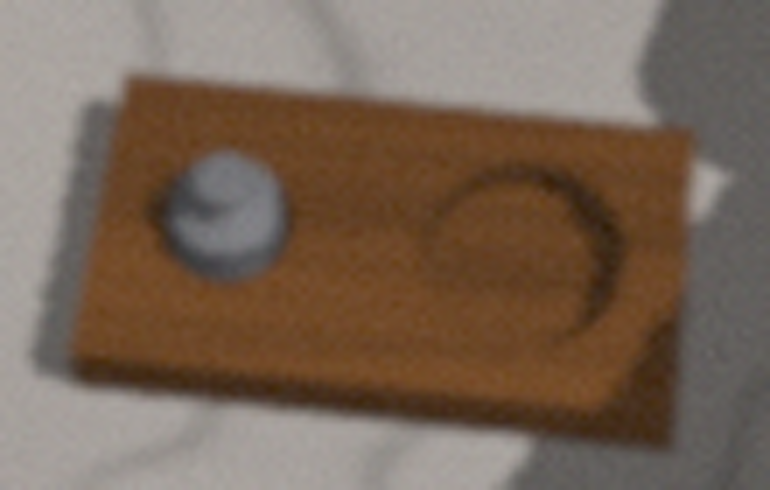

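```bash
cat > fit.py <<'E'
from h import *
from scipy.optimize import least_squares
t,s=load("top0.pkl"),load("side0.pkl")
ca=lambda p:((np.array(p)+.5)/8-.5)+[360,230]
cb=lambda p:((np.array(p)+.5)/4.6-.5)+[320,120]
def T(p,P):
    c,n=np.cos(p[2]),np.sin(p[2]);P=np.atleast_2d(P)
    return np.c_[p[0]+c*P[:,0]-n*P[:,1],p[1]+n*P[:,0]+c*P[:,1],P[:,2]]
def res(p):
    a,b=p[3:5]
    K={1:(a,-b,.024),2:(a,b,.024),3:(-a,b,.024),4:(-a,-b,.024)}
    L=[(t,K[1],ca((154,231))),(t,K[2],ca((196,510))),(t,K[3],ca((629,455))),
       (s,K[1],cb((95,502))),(s,K[2],cb((257,530))),(s,K[3],cb((288,352))),(s,K[4],cb((135,330))),
       (t,(.085,-.06,.012),ca((103,197))),(t,(.085,.06,.012),ca((155,562))),(t,(-.085,.06,.012),ca((674,498))),
       (s,(.085,-.06,.012),cb((62,522))),(s,(.085,.06,.012),cb((277,562)))]
    return np.concatenate([proj(d,T(p,P))[0]-u for d,P,u in L])
r=least_squares(res,[.57,-.25,1.6,.07,.045],loss='soft_l1');print(r.x.round(4));print(res(r.x).reshape(-1,2).round(2).tolist())
S=r.x[:3];np.save("S.npy",S);print("seat",T(S,[-.03,0,.168]))
E
python3 fit.py
python3 - <<'E'
from h import *
t,s=load("top0.pkl"),load("side0.pkl")
crop(t,405,240,50,45,16,"e.png");crop(s,350,125,45,70,8.5,"f.png")
crop(t,440,180,80,60,8,"g.png")
E
```

```text
[ 0.5692 -0.2041  1.6812  0.0696  0.0452]
[[0.34, 0.21], [0.19, 0.12], [0.43, 0.28], [-0.6, -0.19], [-0.5, -0.45], [-0.29, -0.23], [0.02, -0.47], [-0.36, 0.36], [-0.28, 0.45], [0.74, 0.31], [-0.41, 2.06], [-0.29, 1.2]]
seat [[ 0.57245863 -0.23389776  0.168     ]]
```

View pics/e.png

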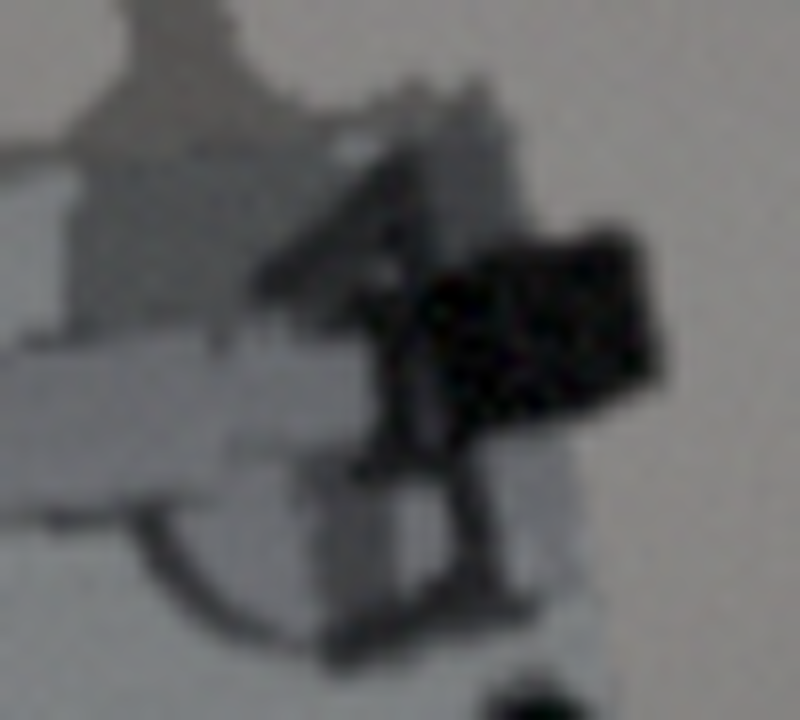

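View pics/f.png

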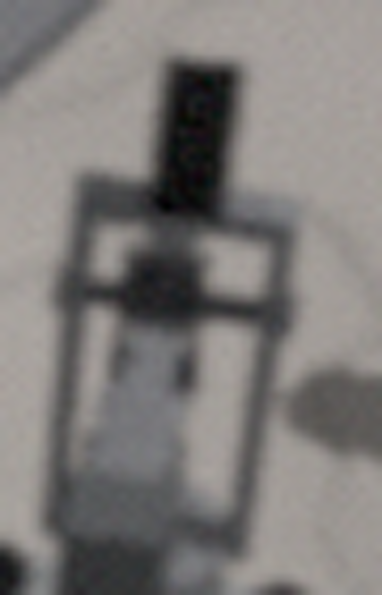

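View pics/g.png

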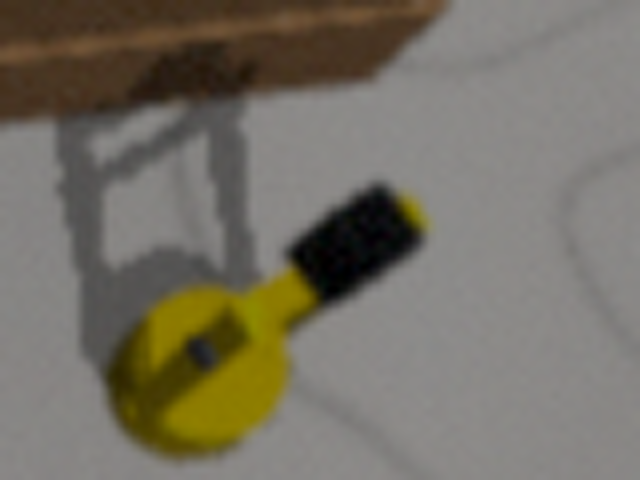

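```bash
cat > fitl.py <<'E'
from fit import *
ce=lambda p:((np.array(p)+.5)/16-.5)+[405,240]
cf=lambda p:((np.array(p)+.5)/8.5-.5)+[350,125]
L=[(t,(-.011,-.011,.078),ce((635,235))),(t,(-.011,.011,.078),ce((662,385))),
(s,(-.011,-.011,.078),cf((172,62))),(s,(-.011,.011,.078),cf((240,68))),
(s,(.011,-.011,.038),cf((155,207))),(s,(.011,.011,.038),cf((218,218))),
(s,(0,-.0245,0.004),cf((82,287))),(s,(0,.0245,.004),cf((272,306)))]
def rl(p): return np.concatenate([proj(d,T(p,P)+[0,0,p[3]])[0]-u for d,P,u in L])
r=least_squares(rl,[*T(S,[-.03,0,0])[0,:2],S[2],.172],loss='soft_l1');q=r.x
print("load",q,"yaw rel",q[2]-S[2]);print(rl(q).reshape(-1,2).round(2).tolist())
c,n=np.cos(S[2]),np.sin(S[2]);d=q[:2]-T(S,[-.03,0,0])[0,:2];print("pin rel seat in rig",c*d[0]+n*d[1],-n*d[0]+c*d[1])
np.save("Lq.npy",q)
# tray
cc=lambda p:((np.array(p)+.5)/8-.5)+[225,225]
cd=lambda p:((np.array(p)+.5)/7-.5)+[255,305]
M=[(t,(.09,.0475,.024),cc((68,150))),(t,(.09,-.0475,.024),cc((345,84))),
(s,(.09,-.0475,.024),cd((128,76))),(s,(.09,.0475,.024),cd((75,357))),(s,(-.09,-.0475,.024),cd((692,128))),
]
def rt(p): return np.concatenate([proj(d,T(p,P))[0]-u for d,P,u in M])
for y0 in(3.3,):
  r=least_squares(rt,[.55,.17,y0]);print("tray",r.x,r.cost,rt(r.x).reshape(-1,2).round(2).tolist(),"pocket",T(r.x,[-.04,0,.01]))
np.save("Tr.npy",r.x)
for d,nm in((t,"ov_t"),(s,"ov_s")):
  k=6;im=cv2.resize(d["img"][:,:,::-1],None,fx=k,fy=k,interpolation=cv2.INTER_CUBIC)
  def pl(p,P,z=0,col=(0,255,0)):
    u=((proj(d,T(p,P)+[0,0,z])+.5)*k-.5).astype(int);cv2.polylines(im,[u],False,col,1)
  def box(p,x0,x1,y0,y1,z0,z1,z=0,col=(0,255,0)):
    for zz in(z0,z1): pl(p,[(x0,y0,zz),(x1,y0,zz),(x1,y1,zz),(x0,y1,zz),(x0,y0,zz)],z,col)
  box(S,-.085,.085,-.06,.06,0,.012); box(S,-.048,-.038,-.007,.007,.158,.191,0,(255,0,255));box(S,.037,.063,-.013,.013,.012,.168,0,(255,255,0))
  box(q,-.011,.011,-.011,.011,.038,.078,q[3],(0,0,255));box(q,-.006,.006,-.0315,.0315,.030,.038,q[3],(0,0,255));box(q,-.004,.004,-.0315,.0315,-.004,.004,q[3],(0,0,255))
  a=np.linspace(0,6.3,40)
  for zz in(-.125,-.089):pl(q,np.c_[.026*np.cos(a),.026*np.sin(a),a*0+zz],q[3],(0,0,255))
  box(r.x,-.09,.09,-.0475,.0475,0,.024);pl(r.x,np.c_[-.04+.0305*np.cos(a),.0305*np.sin(a),a*0+.024])
  for nm2,(x,y,w,h) in {"ov_t":{"1":(365,235,90,70),"2":(225,225,80,90)},"ov_s":{"1":(325,125,80,120),"2":(255,310,110,65)}}[nm].items():
    cv2.imwrite(f"pics/{nm}{nm2}.png",im[y*k:(y+h)*k,x*k:(x+w)*k][:600 if True else 0] if h*k<=600 else cv2.resize(im[y*k:(y+h)*k,x*k:(x+w)*k],None,fx=.83,fy=.83))
E
python3 fitl.py
```

```text
[ 0.5692 -0.2041  1.6812  0.0696  0.0452]
[[0.34, 0.21], [0.19, 0.12], [0.43, 0.28], [-0.6, -0.19], [-0.5, -0.45], [-0.29, -0.23], [0.02, -0.47], [-0.36, 0.36], [-0.28, 0.45], [0.74, 0.31], [-0.41, 2.06], [-0.29, 1.2]]
seat [[ 0.57245863 -0.23389776  0.168     ]]
load [ 0.56676381 -0.23338624  1.7171697   0.17653522] yaw rel 0.03593824156351211
[[-0.2, -0.4], [0.29, 0.57], [-0.79, -0.98], [0.78, -0.63], [-1.28, 1.67], [0.71, 1.46], [1.07, -0.29], [-0.96, -0.13]]
pin rel seat in rig 0.0011360401417373738 0.005603752296009159
tray [0.57527989 0.18514223 0.22750676] 0.7472908622692526 [[0.04, 0.35], [0.48, 0.03], [-0.66, 0.11], [-0.44, 0.15], [0.69, -0.06]] pocket [[0.53631062 0.17612026 0.01      ]]
```

View pics/ov_t1.png

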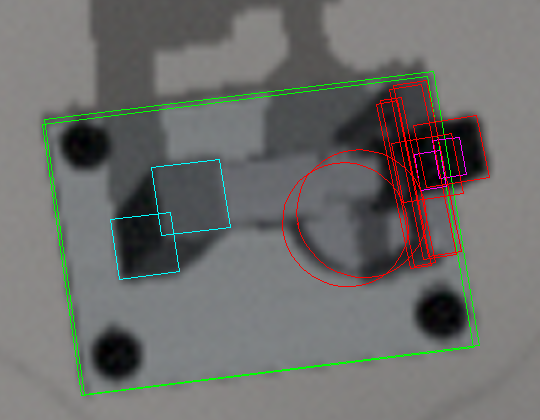

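View pics/ov_s1.png

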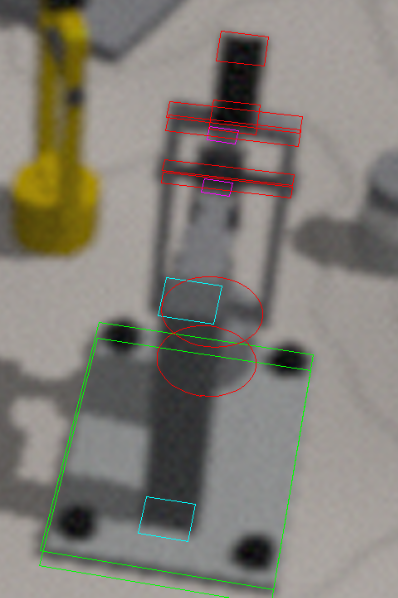

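View pics/ov_t2.png

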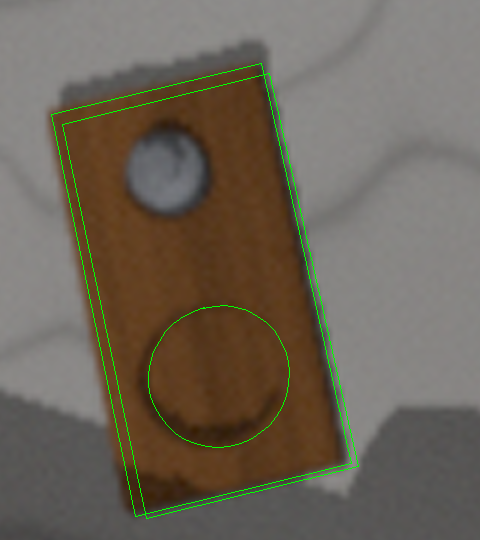

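View pics/ov_s2.png

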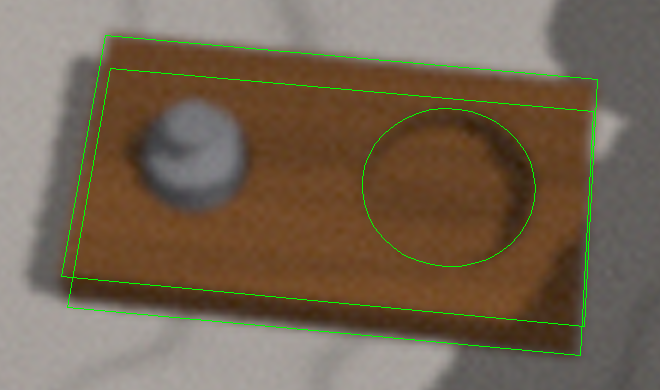

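```bash
cat > go.py <<'E'
import sys,numpy as np
from scipy.spatial.transform import Rotation as R
from cell import status
from h import *
def cur():
    o=status.get_obs();w,x,y,z=o["ee_rot"];return o,R.from_quat([x,y,z,w])
def show():
    o,r=cur();M=r.as_matrix();print("t %.2f"%o["clock"],"p",o["eef_pos"].round(4),"jaw %.3f"%np.arctan2(M[1,1],M[0,1]),"tilt",M[:2,2].round(4),"F",o["force"].round(2),"T",o["wrist_torque"].round(3),"w %.4f"%o["grip_width"],"q",o["joint_pos"].round(2))
def to(p,jaw=None):
    o,r=cur();d=r.inv().apply(np.array(p)-o["eef_pos"])*100;M=r.as_matrix()
    tw=0
    if jaw is not None: tw=-((jaw-np.arctan2(M[1,1],M[0,1])+np.pi)%(2*np.pi)-np.pi)
    print("shift cm",d.round(2),"twist %.3f"%tw,"rows %.1f"%(np.linalg.norm(d)/4.17))
if __name__=="__main__":
    show();a=[float(x) for x in sys.argv[1:]]
    if a: to(a[:3],a[3] if len(a)>3 else None)
E
python3 go.py .567 -.233 .36 1.717
python3 - <<'E'
from h import *
t=load("top0.pkl");print(atz(t,(464,228),0.03),atz(t,(490,208),.2), atz(t,(490,299),.06))
E
```

```text
t 0.10 p [0.242  0.6299 0.218 ] jaw 1.204 tilt [-0.0004 -0.001 ] F [0.59 0.19 0.38] T [-0.046  0.023  0.   ] w 0.0930 q [ 1.17  0.12  1.44 -0.    1.58 -0.04]
shift cm [-61.28 -68.91 -14.13] twist -0.513 rows 22.4
[ 0.682287   -0.35047328  0.03      ] [ 0.68985256 -0.36296098  0.2       ] [ 0.49693335 -0.39324248  0.06      ]
```

Request:
{"name": "apply_moves", "arguments": {"commands": [[1,[0,0,-4],0],[1,[0,0,-8],-0.1],[1,[0,0,-11],-0.2],[1,[-2.7,-3,-13],-0.2],[1,[-5.4,-6,-14],-0.2]]}}

```text
clock: 0.52
eef_pos: [0.2695, 0.5579, 0.3589]
ee_rot: [0.0, 0.082, 0.997, 0.0]
force: [0.8, -0.7, 0.1]
grip_width: 0.0929
```

```bash
python3 go.py .567 -.233 .36 1.717
```

```text
t 0.52 p [0.2695 0.5579 0.3589] jaw 1.407 tilt [0.0001 0.0001] F [ 0.8  -0.69  0.07] T [ 0.033  0.004 -0.029] w 0.0929 q [ 1.08 -0.01  1.35 -0.    1.8  -0.33]
shift cm [-42.25 -73.18  -0.11] twist -0.310 rows 20.3
```

Request:
{"name": "apply_moves", "arguments": {"commands": [[1,[-2,-3.5,0],0],[1,[-4,-7,0],0],[1,[-6,-10.5,0],0],[1,[-8,-14,0],0],[1,[-10,-17.5,0],0]]}}

```text
clock: 0.93
eef_pos: [0.3397, 0.3671, 0.3586]
ee_rot: [-0.0, 0.082, 0.997, -0.0]
force: [1.1, -0.0, -0.3]
grip_width: 0.093
```

Request:
{"name": "apply_moves", "arguments": {"commands": [[1,[-2,-3.5,0],0],[1,[-4,-7,0],0],[1,[-6,-10.5,0],0],[1,[-8,-14,0],0],[1,[-10,-17.5,0],0]]}}

```text
clock: 1.35
eef_pos: [0.4099, 0.1763, 0.3585]
ee_rot: [0.0, 0.081, 0.997, 0.0]
force: [1.2, -0.1, 0.1]
grip_width: 0.0932
```

Request:
{"name": "apply_moves", "arguments": {"commands": [[1,[-2,-3.5,0],-0.1],[1,[-4,-7,0],-0.2],[1,[-6,-10.5,0],-0.3],[1,[-8,-14,0],-0.31],[1,[-10,-17.5,0],-0.31]]}}

```text
clock: 1.77
eef_pos: [0.479, -0.0115, 0.3585]
ee_rot: [0.0, -0.074, 0.997, 0.0]
force: [1.6, 0.8, -0.1]
grip_width: 0.0927
```

```bash
python3 go.py .567 -.233 .36 1.717
```

```text
t 1.77 p [ 0.479  -0.0115  0.3585] jaw 1.720 tilt [0.0005 0.0001] F [ 1.6   0.81 -0.1 ] T [ 0.087 -0.007  0.018] w 0.0927 q [-0.08 -0.31  1.62  0.    1.84 -1.8 ]
shift cm [ -5.42 -23.21  -0.15] twist 0.003 rows 5.7
```

Request:
{"name": "apply_moves", "arguments": {"commands": [[1,[-1,-4,0],0],[1,[-2,-8,0],0],[1,[-3,-12,0],0],[1,[-4,-16,0],0],[1,[-5,-20,0],0]]}}

```text
clock: 2.18
eef_pos: [0.5583, -0.2041, 0.3582]
ee_rot: [0.0, -0.074, 0.997, 0.0]
force: [1.0, 2.0, 0.9]
grip_width: 0.0931
```

Request:
{"name": "apply_moves", "arguments": {"commands": [[1,[-0.42,-3.2,2],0],[1,[-0.42,-3.2,4],0],[1,[-0.42,-3.2,5],0],[1,[-0.42,-3.2,5],0]]}}

```text
clock: 2.52
eef_pos: [0.5666, -0.2349, 0.3053]
ee_rot: [-0.002, -0.074, 0.997, 0.001]
force: [0.8, -0.3, 0.0]
grip_width: 0.093
```

```bash
python3 go.py .567 -.233 .22 1.717
python3 - <<'E'
from cell import eyes
from h import *
for n in("side","top"):
    d=eyes.get_image(n);pickle.dump(d,open(n+"1.pkl","wb"))
    if n=="side": crop(d,320,90,100,110,5.4,"s1.png")
    else: crop(d,370,200,120,100,6,"t1.png")
E
```

```text
t 2.52 p [ 0.5666 -0.2349  0.3053] jaw 1.719 tilt [-0.0035  0.0021] F [ 0.83 -0.31  0.03] T [0.054 0.044 0.027] w 0.0930 q [-0.43 -0.02  1.45  0.    1.72 -2.15]
shift cm [-0.09  0.16  8.53] twist 0.002 rows 2.0
```

View pics/s1.png

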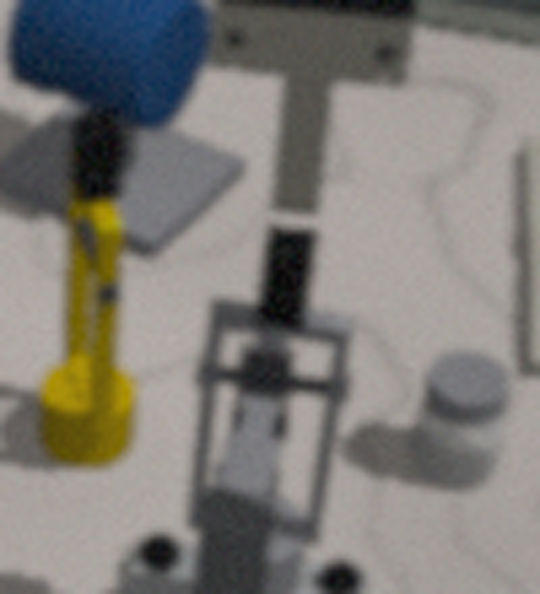

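View pics/t1.png

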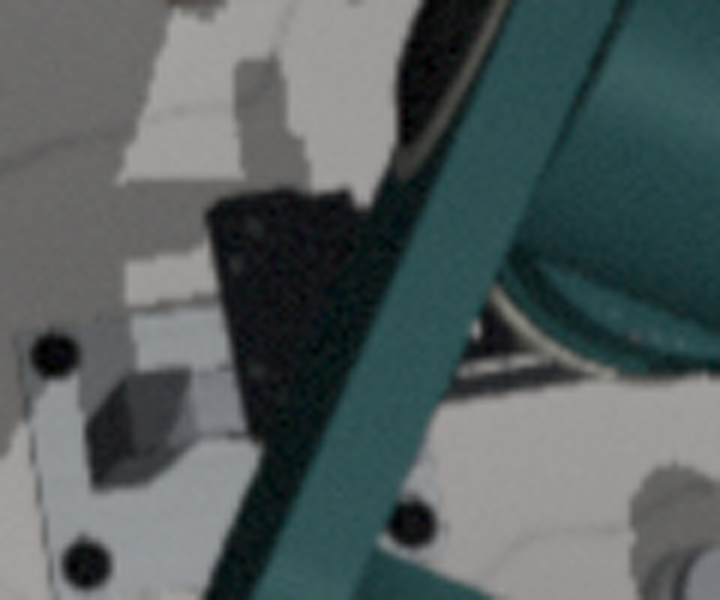

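Run:
```python
from h import *;from go import *
s=load("side1.pkl");o,r=cur()
print(proj(s,[o["eef_pos"]+r.apply([x,e*(.0465+k),0]) for e in(1,-1) for k in (0,.0175) for x in(-.0075,.0075)]))
print(((np.array([[274,212],[320,212],[274,228],[318,228]])+.5)/5.4-.5)+[320,90])
```

```text
[[369.97306066 126.48612551]
 [377.00641793 127.24480777]
 [369.11570439 131.52237517]
 [376.22742286 132.29887311]
 [374.22477159 101.5108865 ]
 [380.86905692 102.18427696]
 [374.97191165  97.12206475]
 [381.54774553  97.78099282]]
[[370.33333333 128.85185185]
 [378.85185185 128.85185185]
 [370.33333333 131.81481481]
 [378.48148148 131.81481481]]
```

Request:
{"name": "apply_moves", "arguments": {"commands": [[1,[-0.2,0.14,3],0],[1,[-0.2,0.14,6],0],[1,[-0.2,0.14,8],0],[1,[-0.2,0.14,9],0],[1,[-0.2,0.14,9],0]]}}

```text
clock: 3.03
eef_pos: [0.5687, -0.2317, 0.2185]
ee_rot: [-0.0, -0.075, 0.997, 0.0]
force: [-0.2, -0.3, -0.1]
grip_width: 0.0932
```

```bash
python3 go.py .5685 -.2335 .215 1.717
python3 - <<'E'
from cell import eyes
from h import *
d=eyes.get_image("side");pickle.dump(d,open("side2.pkl","wb"))
crop(d,340,100,70,75,8,"s2.png")
E
```

```text
t 3.03 p [ 0.5687 -0.2317  0.2185] jaw 1.721 tilt [-0.0003  0.0005] F [-0.19 -0.26 -0.14] T [ 0.045  0.017 -0.003] w 0.0932 q [-0.43 -0.02  1.58  0.    1.58 -2.15]
shift cm [ 0.04 -0.17  0.35] twist 0.004 rows 0.1
```

View pics/s2.png

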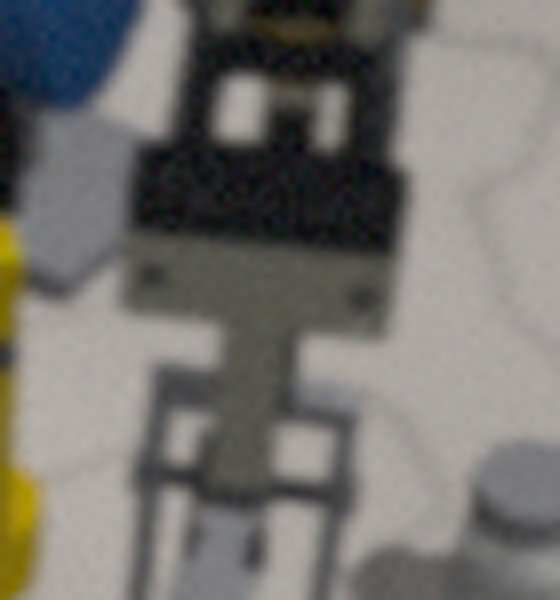

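Request:
{"name": "apply_moves", "arguments": {"commands": [[1,[0,-0.17,0.3],0],[1,[0,-0.17,0.3],0],[-0.35,[0,-0.17,0.3],0],[-0.35,[0,-0.17,0.3],0],[-0.35,[0,-0.17,0.3],0]]}}

```text
clock: 3.5
eef_pos: [0.5694, -0.2339, 0.2178]
ee_rot: [0.001, -0.075, 0.997, -0.0]
force: [-0.1, -0.0, -0.1]
grip_width: 0.0772
```

Request:
{"name": "apply_moves", "arguments": {"commands": [[-0.35,[0,0,0],0],[-0.35,[0,0,0],0],[-0.35,[0,0,0],0]]}}

```text
clock: 3.75
eef_pos: [0.5695, -0.2339, 0.2179]
ee_rot: [0.001, -0.075, 0.997, -0.0]
force: [0.4, -0.0, 0.3]
grip_width: 0.0576
```

```bash
python3 go.py .5685 -.2335 .215 1.717
```

```text
t 3.75 p [ 0.5695 -0.2339  0.2179] jaw 1.721 tilt [ 0.002  -0.0005] F [ 0.43 -0.04  0.31] T [0.048 0.046 0.038] w 0.0576 q [-0.43 -0.01  1.58  0.    1.58 -2.15]
shift cm [0.09 0.05 0.29] twist 0.004 rows 0.1
```

Request:
{"name": "apply_moves", "arguments": {"commands": [[-0.35,[0,0,0.3],0],[-0.35,[0,0,0.3],0],[-0.35,[0,0,0.3],0],[-0.35,[0,0,0.3],0],[-0.35,[0,0,0.3],0]]}}

```text
clock: 4.17
eef_pos: [0.5695, -0.2339, 0.2149]
ee_rot: [0.001, -0.075, 0.997, -0.0]
force: [-0.6, 0.1, 0.3]
grip_width: 0.0308
```

```bash
python3 go.py .5685 -.2335 .215 1.717
```

```text
t 4.17 p [ 0.5695 -0.2339  0.2149] jaw 1.721 tilt [ 0.0021 -0.0005] F [-0.63  0.1   0.33] T [0.069 0.022 0.049] w 0.0308 q [-0.43 -0.01  1.58  0.    1.57 -2.15]
shift cm [ 0.09  0.05 -0.01] twist 0.004 rows 0.0
```

Request:
{"name": "apply_moves", "arguments": {"commands": [[-0.7,[0,0,0],0],[-0.7,[0,0,0],0],[-0.7,[0,0,0],0]]}}

```text
clock: 4.42
eef_pos: [0.5695, -0.234, 0.215]
ee_rot: [0.001, -0.075, 0.997, -0.0]
force: [1.2, -4.9, 0.9]
grip_width: 0.0219
```

```bash
python3 go.py .5685 -.2335 .215 1.717
```

```text
t 4.42 p [ 0.5695 -0.234   0.215 ] jaw 1.721 tilt [ 0.0021 -0.0007] F [ 1.19 -4.85  0.95] T [-1.227 -0.192 -0.053] w 0.0219 q [-0.43 -0.01  1.58  0.    1.57 -2.15]
shift cm [0.09 0.06 0.  ] twist 0.004 rows 0.0
```

Request:
{"name": "apply_moves", "arguments": {"commands": [[-0.7,[0,-0.15,0],0],[-0.7,[0,-0.15,0],0],[-0.7,[0,-0.15,0],0]]}}

```text
clock: 4.67
eef_pos: [0.5697, -0.2355, 0.215]
ee_rot: [0.001, -0.075, 0.997, -0.0]
force: [0.4, 0.2, 0.9]
grip_width: 0.0216
```

```bash
python3 go.py
python3 - <<'E'
from cell import eyes
from h import *
d=eyes.get_image("side");pickle.dump(d,open("side3.pkl","wb"))
crop(d,340,130,70,75,8,"s3.png")
E
```

```text
t 4.67 p [ 0.5697 -0.2355  0.215 ] jaw 1.721 tilt [ 0.0022 -0.0005] F [0.37 0.19 0.9 ] T [ 0.227  0.065 -0.006] w 0.0216 q [-0.43 -0.01  1.58  0.    1.57 -2.15]
```

View pics/s3.png

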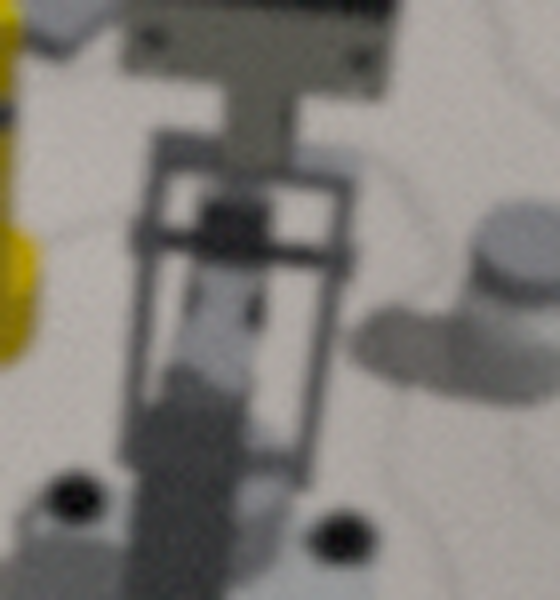

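Request:
{"name": "apply_moves", "arguments": {"commands": [[-0.8,[0,0,-0.2],0],[-0.8,[0,0,-0.4],0],[-0.8,[0,0,-0.4],0],[-0.8,[0,0,-0.4],0]]}}

```text
clock: 5.05
eef_pos: [0.5696, -0.2354, 0.2187]
ee_rot: [0.001, -0.075, 0.997, -0.0]
force: [0.2, -0.0, -7.2]
grip_width: 0.0216
```

```bash
python3 go.py
```

```text
t 5.05 p [ 0.5696 -0.2354  0.2187] jaw 1.721 tilt [ 0.0016 -0.0004] F [ 0.16 -0.   -7.23] T [0.075 0.022 0.015] w 0.0216 q [-0.43 -0.01  1.57  0.    1.58 -2.15]
```

Request:
{"name": "apply_moves", "arguments": {"commands": [[-0.8,[0,0.2,0],0],[-0.8,[0,0.4,0],0],[-0.8,[0,0.4,0],0]]}}

```text
clock: 5.3
eef_pos: [0.569, -0.2314, 0.2186]
ee_rot: [0.001, -0.075, 0.997, -0.0]
force: [0.3, -3.8, -7.2]
grip_width: 0.0218
```

Request:
{"name": "apply_moves", "arguments": {"commands": [[-0.8,[0,0.2,0],0],[-0.8,[0,0.4,0],0],[-0.8,[0,0.4,0],0]]}}

```text
clock: 5.55
eef_pos: [0.5684, -0.2273, 0.2187]
ee_rot: [0.001, -0.075, 0.997, -0.001]
force: [0.7, -4.6, -5.4]
grip_width: 0.022
```

```bash
python3 go.py
```

```text
t 5.55 p [ 0.5684 -0.2273  0.2187] jaw 1.721 tilt [ 0.0018 -0.0013] F [ 0.69 -4.62 -5.44] T [-1.021 -0.147 -0.026] w 0.0220 q [-0.42 -0.02  1.58 -0.    1.58 -2.14]
```

Request:
{"name": "apply_moves", "arguments": {"commands": [[-0.8,[0,0.2,0],0],[-0.8,[0,0.4,0],0],[-0.8,[0,0.4,0],0]]}}

```text
clock: 5.8
eef_pos: [0.5678, -0.2234, 0.219]
ee_rot: [0.001, -0.075, 0.997, -0.001]
force: [0.3, -5.1, -4.7]
grip_width: 0.0218
```

Request:
{"name": "apply_moves", "arguments": {"commands": [[-0.8,[0,0.2,0],0],[-0.8,[0,0.4,0],0],[-0.8,[0,0.4,0],0]]}}

```text
clock: 6.05
eef_pos: [0.5673, -0.2196, 0.2195]
ee_rot: [0.001, -0.075, 0.997, -0.002]
force: [0.5, -5.6, -3.4]
grip_width: 0.022
```

```bash
python3 go.py
python3 - <<'E'
from cell import eyes
from h import *
d=eyes.get_image("side");pickle.dump(d,open("side4.pkl","wb"))
crop(d,340,130,70,75,8,"s4.png")
E
```

```text
t 6.05 p [ 0.5673 -0.2196  0.2195] jaw 1.720 tilt [ 0.0029 -0.0029] F [ 0.46 -5.64 -3.43] T [-1.241 -0.09  -0.086] w 0.0220 q [-0.41 -0.03  1.59 -0.    1.58 -2.13]
```

View pics/s4.png

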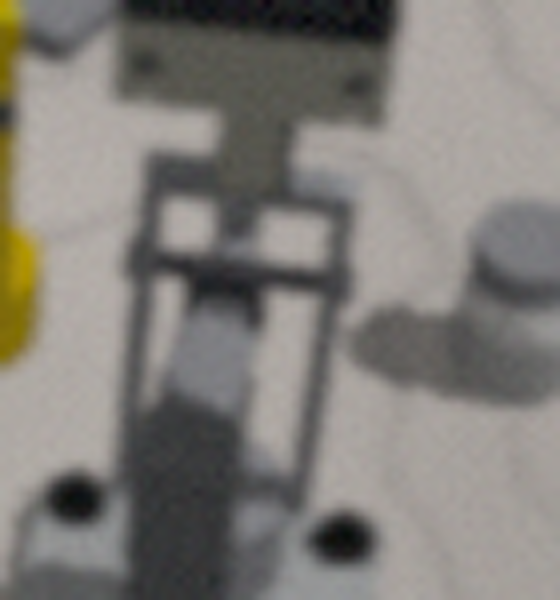

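Request:
{"name": "apply_moves", "arguments": {"commands": [[-0.8,[0,0,-0.6],0],[-0.8,[0,0,-1.2],0],[-0.8,[0,0,-1.8],0],[-0.8,[0,0,-1.8],0]]}}

```text
clock: 6.43
eef_pos: [0.5675, -0.2193, 0.239]
ee_rot: [0.002, -0.075, 0.997, -0.001]
force: [0.2, 0.1, -6.1]
grip_width: 0.0217
```

```bash
python3 go.py
```

```text
t 6.43 p [ 0.5675 -0.2193  0.239 ] jaw 1.721 tilt [ 0.0044 -0.0027] F [ 0.2   0.11 -6.1 ] T [0.008 0.001 0.036] w 0.0217 q [-0.41 -0.04  1.57 -0.    1.61 -2.13]
```

Request:
{"name": "apply_moves", "arguments": {"commands": [[-0.8,[0,0,-0.7],0],[-0.8,[0,0,-1.4],0],[-0.8,[0,0,-2.0],0],[-0.8,[0,0,-2.0],0],[-0.8,[0,0,-2.0],0]]}}

```text
clock: 6.85
eef_pos: [0.5676, -0.2192, 0.2594]
ee_rot: [0.002, -0.075, 0.997, -0.002]
force: [0.6, -0.4, -6.8]
grip_width: 0.0218
```

```bash
python3 go.py
python3 - <<'E'
from cell import eyes
from h import *
d=eyes.get_image("side");pickle.dump(d,open("side5.pkl","wb"))
crop(d,340,120,70,75,8,"s5.png")
E
```

```text
t 6.85 p [ 0.5676 -0.2192  0.2594] jaw 1.721 tilt [ 0.005  -0.0028] F [ 0.56 -0.35 -6.76] T [0.036 0.069 0.028] w 0.0218 q [-0.41 -0.04  1.54 -0.    1.64 -2.13]
```

View pics/s5.png

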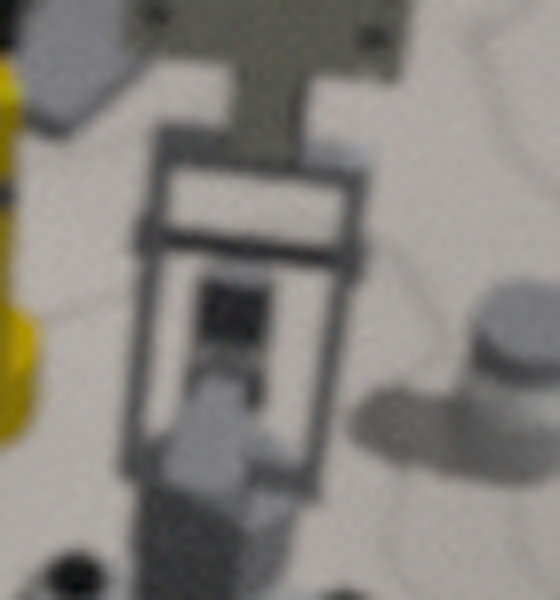

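Request:
{"name": "apply_moves", "arguments": {"commands": [[-0.8,[0.05,-1,0],0],[-0.8,[0.1,-2.5,0],0],[-0.8,[0.15,-4,0],0],[-0.8,[0.2,-5.5,0],0],[-0.8,[0.3,-7,0],0]]}}

```text
clock: 7.32
eef_pos: [0.575, -0.291, 0.2588]
ee_rot: [0.002, -0.075, 0.997, -0.001]
force: [0.2, -0.1, -6.2]
grip_width: 0.0222
```

```bash
python3 go.py
```

```text
t 7.32 p [ 0.575  -0.291   0.2588] jaw 1.720 tilt [ 0.004  -0.0025] F [ 0.19 -0.11 -6.16] T [ 0.004 -0.012  0.006] w 0.0222 q [-0.51  0.04  1.46 -0.    1.64 -2.23]
```

Request:
{"name": "apply_moves", "arguments": {"commands": [[-0.8,[0.05,-1.5,0],0],[-0.8,[0.1,-3,0],0],[-0.8,[0.2,-5,0],0],[-0.8,[0.3,-7,0],0],[-0.8,[0.3,-7,0],0]]}}

```text
clock: 7.73
eef_pos: [0.5822, -0.3646, 0.2581]
ee_rot: [0.001, -0.073, 0.997, -0.002]
force: [0.1, -0.4, -6.8]
grip_width: 0.0217
```

```bash
python3 go.py .43 -.34 .275
python3 - <<'E'
from cell import eyes
from h import *
d=eyes.get_image("side");pickle.dump(d,open("side6.pkl","wb"))
crop(d,310,70,120,120,5,"s6.png")
E
```

```text
t 7.73 p [ 0.5822 -0.3646  0.2581] jaw 1.718 tilt [ 0.003  -0.0032] F [ 0.13 -0.36 -6.79] T [-0.119 -0.183 -0.006] w 0.0217 q [-0.6   0.13  1.36 -0.    1.64 -2.31]
shift cm [14.69  4.66 -1.74] twist 0.000 rows 3.7
```

View pics/s6.png

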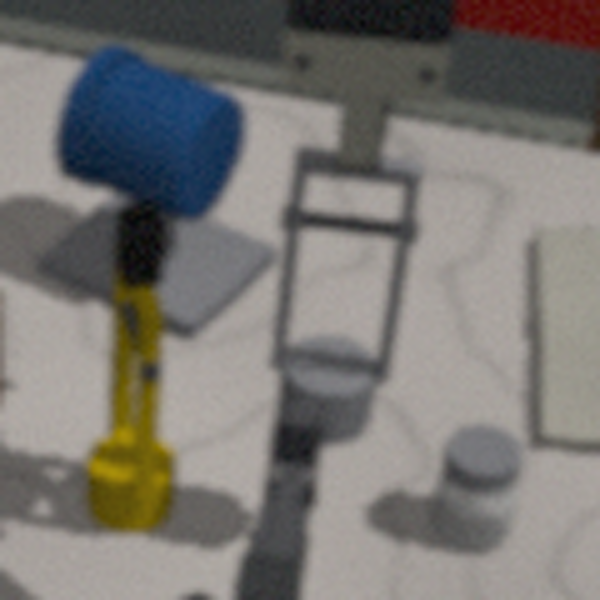

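Request:
{"name": "apply_moves", "arguments": {"commands": [[-0.8,[0,0,-2],0],[-0.8,[2,0.3,-4],0],[-0.8,[5,0.7,-4],0],[-0.8,[8,1.2,-4],0],[-0.8,[11,1.6,-4],0]]}}

```text
clock: 8.2
eef_pos: [0.4698, -0.363, 0.2979]
ee_rot: [0.002, -0.074, 0.997, -0.001]
force: [-0.4, -0.3, -6.8]
grip_width: 0.0214
```

Request:
{"name": "apply_moves", "arguments": {"commands": [[-0.8,[2.5,0.4,0],0],[-0.8,[4,1.5,0],0],[-0.8,[4,4.5,0],0],[-0.8,[4,7.5,0],0],[-0.8,[4,10.5,0],0]]}}

```text
clock: 8.62
eef_pos: [0.4141, -0.2642, 0.2976]
ee_rot: [0.002, -0.073, 0.997, -0.001]
force: [1.2, -1.0, -5.9]
grip_width: 0.0217
```

```bash
python3 go.py .42 .05 .30 1.35
```

```text
t 8.62 p [ 0.4141 -0.2642  0.2976] jaw 1.718 tilt [ 0.0035 -0.002 ] F [ 1.17 -1.01 -5.94] T [ 0.034 -0.157 -0.026] w 0.0217 q [-0.62 -0.3   1.7   0.    1.73 -2.34]
shift cm [-5.19 30.99 -0.3 ] twist 0.368 rows 7.5
```

Request:
{"name": "apply_moves", "arguments": {"commands": [[-0.8,[-0.5,3,0],0],[-0.8,[-1,6,0],0],[-0.8,[-1.5,9.2,0],0],[-0.8,[-2,12.5,0],0],[-0.8,[-2.5,16,0],0]]}}

```text
clock: 9.03
eef_pos: [0.415, -0.101, 0.2976]
ee_rot: [0.002, -0.073, 0.997, -0.001]
force: [1.1, -0.3, -6.7]
grip_width: 0.0217
```

Request:
{"name": "apply_moves", "arguments": {"commands": [[-0.8,[-0.6,3.5,0],0],[-0.8,[-1.2,7,0],0],[-0.8,[-2,10.5,0],0],[-0.8,[-3,14,0],0],[-0.8,[-4,17.5,0],0]]}}

```text
clock: 9.45
eef_pos: [0.4286, 0.0799, 0.2979]
ee_rot: [0.003, -0.073, 0.997, -0.001]
force: [0.4, 0.2, -6.9]
grip_width: 0.0221
```

```bash
python3 go.py .536 .176 .30
```

```text
t 9.45 p [0.4286 0.0799 0.2979] jaw 1.717 tilt [ 0.0058 -0.0018] F [ 0.42  0.19 -6.92] T [ 0.069  0.059 -0.036] w 0.0221 q [ 0.13 -0.43  1.8  -0.    1.77 -1.59]
shift cm [-12.03   7.94  -0.16] twist 0.000 rows 3.5
```

Run:
```python
from h import *
t=load("top0.pkl");s=load("side0.pkl")
crop(t,225,225,65,90,6.6,"c2.png")
```

```text
(no output)
```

View pics/c2.png

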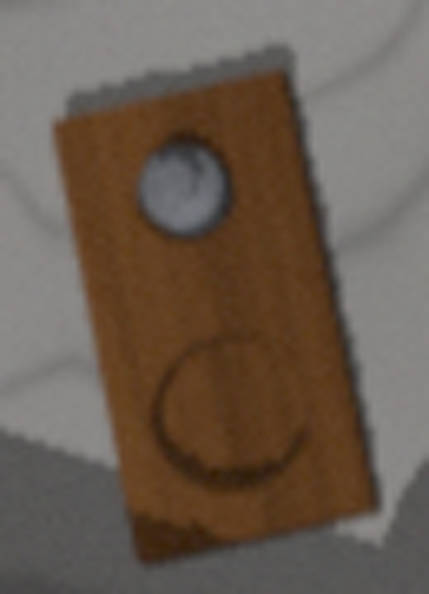

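```bash
cat > ft.py <<'E'
from fit import *
cc=lambda p:((np.array(p)+.5)/6.6-.5)+[225,225]
cd=lambda p:((np.array(p)+.5)/7-.5)+[255,305]
A=[(t,(.09,.0475,.024),cc((55,122))),(t,(.09,-.0475,.024),cc((285,68))),(t,(-.09,.0475,.024),cc((138,562))),(t,(-.09,-.0475,.024),cc((377,510)))]
B=[(s,(.09,-.0475,.024),cd((128,76))),(s,(.09,.0475,.024),cd((75,357))),(s,(-.09,-.0475,.024),cd((692,128))),(s,(-.09,.0475,.024),cd((672,418)))]
for M in(A,B,A+B):
  f=lambda p:np.concatenate([proj(d,T(p,P))[0]-u for d,P,u in M])
  r=least_squares(f,[.57,.18,.22]);print("tray",r.x.round(4),"pocket",T(r.x,[-.04,0,.01]).round(4),f(r.x).reshape(-1,2).round(2).tolist())
# circle centers
print("top circle",atz(t,cc((235,411)),.024),"side",atz(s,cd((524,255)),.024))
E
python3 ft.py
```

```text
[ 0.5692 -0.2041  1.6812  0.0696  0.0452]
[[0.34, 0.21], [0.19, 0.12], [0.43, 0.28], [-0.6, -0.19], [-0.5, -0.45], [-0.29, -0.23], [0.02, -0.47], [-0.36, 0.36], [-0.28, 0.45], [0.74, 0.31], [-0.41, 2.06], [-0.29, 1.2]]
seat [[ 0.57245863 -0.23389776  0.168     ]]
tray [0.5765 0.1877 0.2093] pocket [[0.5373 0.1794 0.01  ]] [[-0.2, -0.28], [0.13, -0.04], [0.06, 0.3], [0.01, 0.0]]
tray [0.5758 0.1853 0.2202] pocket [[0.5368 0.1765 0.01  ]] [[-0.7, -0.16], [-0.82, -0.18], [0.58, 0.2], [0.91, -0.04]]
tray [0.576  0.1863 0.2153] pocket [[0.537  0.1777 0.01  ]] [[0.13, 0.02], [0.42, 0.06], [0.81, 0.52], [0.72, 0.01], [-0.83, 0.04], [-1.18, 0.02], [0.45, 0.76], [0.54, 0.57]]
top circle [0.53750465 0.17849497 0.024     ] side [0.5359455  0.17702251 0.024     ]
```

Request:
{"name": "apply_moves", "arguments": {"commands": [[-0.8,[-3,2,0],0],[-0.8,[-6,4,0],0],[-0.8,[-9,6,0],0],[-0.8,[-11.5,7.8,0],0],[-0.8,[-12.3,8.2,0],0]]}}

```text
clock: 9.87
eef_pos: [0.5403, 0.1819, 0.2974]
ee_rot: [0.002, -0.074, 0.997, -0.001]
force: [3.4, -2.7, -6.8]
grip_width: 0.0219
```

```bash
python3 go.py .538 .178 .215
```

```text
t 9.87 p [0.5403 0.1819 0.2974] jaw 1.720 tilt [ 0.005  -0.0011] F [ 3.44 -2.69 -6.78] T [-0.409 -0.751 -0.023] w 0.0219 q [ 0.28 -0.13  1.56 -0.    1.71 -1.44]
shift cm [ 0.32 -0.34  8.23] twist 0.000 rows 2.0
```

Request:
{"name": "apply_moves", "arguments": {"commands": [[-0.8,[0.3,-0.34,2],0],[-0.8,[0.3,-0.34,4.5],0],[-0.8,[0.3,-0.34,7],0],[-0.8,[0.3,-0.34,8],0],[-0.8,[0.3,-0.34,8],0]]}}

```text
clock: 10.28
eef_pos: [0.5373, 0.1777, 0.2149]
ee_rot: [0.001, -0.074, 0.997, -0.001]
force: [0.4, 0.1, -6.4]
grip_width: 0.0218
```

```bash
python3 go.py .538 .178 .215;  python3 - <<'E'
from cell import eyes
from h import *
d=eyes.get_image("side");pickle.dump(d,open("side7.pkl","wb"))
crop(d,250,250,120,120,5,"s7.png")
d=eyes.get_image("top");pickle.dump(d,open("top7.pkl","wb"))
crop(d,215,215,120,120,5,"t7.png")
E
```

```text
t 10.28 p [0.5373 0.1777 0.2149] jaw 1.720 tilt [ 0.0013 -0.0021] F [ 0.44  0.14 -6.39] T [ 0.079 -0.175 -0.034] w 0.0218 q [ 0.28 -0.12  1.68 -0.    1.58 -1.44]
shift cm [-0.07  0.02 -0.01] twist 0.000 rows 0.0
```

View pics/s7.png

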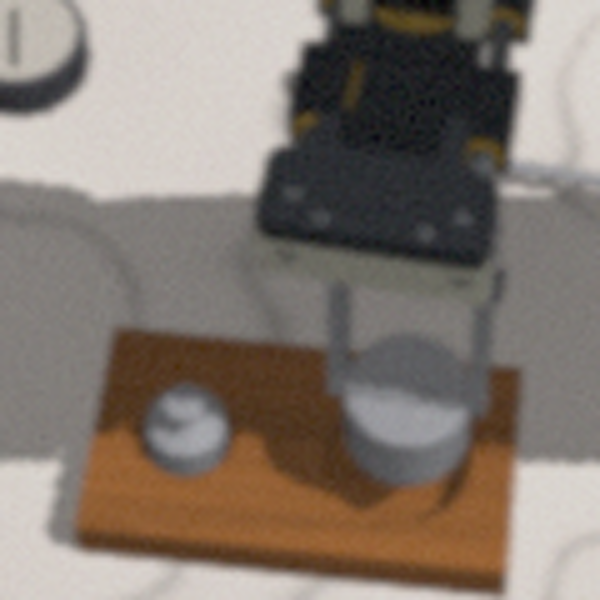

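View pics/t7.png

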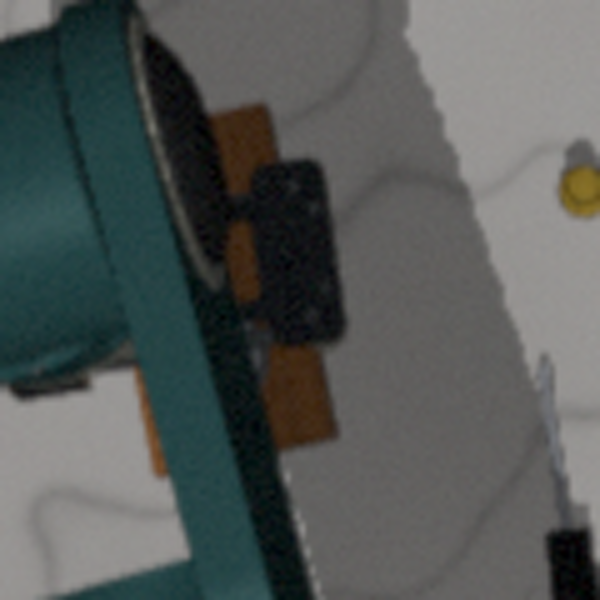

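```bash
cat > ov.py <<'E'
import sys
from fit import T
from go import *
f,out,x,y,w,h,k=sys.argv[1],sys.argv[2],*map(int,sys.argv[3:8])
dx,dy=[float(v) for v in sys.argv[8:10]]
d=load(f);o,r=cur();p=o["eef_pos"]+[dx,dy,-.168]
im=cv2.resize(d["img"][y:y+h,x:x+w,::-1],None,fx=k,fy=k,interpolation=cv2.INTER_CUBIC)
a=np.linspace(0,6.3,60)
def circ(c,R,z,col):
    u=((proj(d,np.c_[c[0]+R*np.cos(a),c[1]+R*np.sin(a),a*0+z])-[x,y]+.5)*k-.5).astype(int);cv2.polylines(im,[u],False,col,1)
circ(p,.026,p[2],(0,255,0));circ(p,.026,p[2]+.036,(0,255,0))
circ((.538,.178),.0305,.024,(0,0,255));circ((.538,.178),.0305,.010,(255,0,0))
cv2.imwrite("pics/"+out,im)
E
python3 ov.py side7.pkl o7.png 290 280 75 90 8 0 0
python3 - <<'E'
import cv2;im=cv2.imread("pics/o7.png");cv2.imwrite("pics/o7.png",im[:600])
E
```

```text
[ 0.5692 -0.2041  1.6812  0.0696  0.0452]
[[0.34, 0.21], [0.19, 0.12], [0.43, 0.28], [-0.6, -0.19], [-0.5, -0.45], [-0.29, -0.23], [0.02, -0.47], [-0.36, 0.36], [-0.28, 0.45], [0.74, 0.31], [-0.41, 2.06], [-0.29, 1.2]]
seat [[ 0.57245863 -0.23389776  0.168     ]]
```

View pics/o7.png

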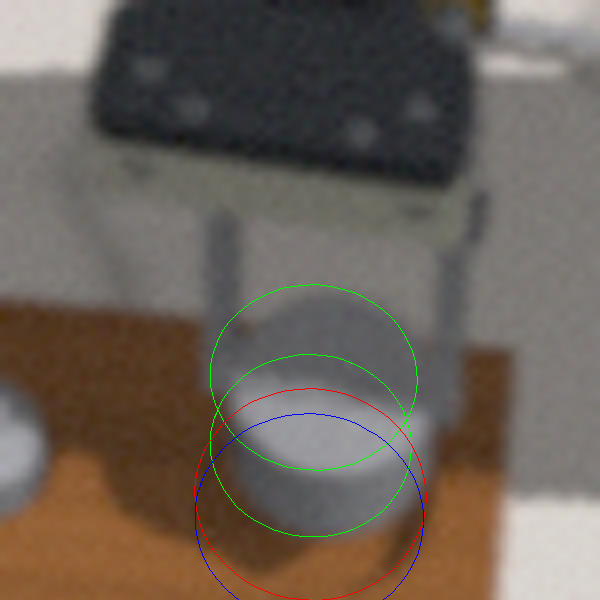

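Request:
{"name": "apply_moves", "arguments": {"commands": [[-0.8,[-0.28,0,0.8],0],[-0.8,[-0.28,0,1.5],0],[-0.8,[-0.28,0,1.5],0],[-0.8,[-0.28,0,1.5],0]]}}

```text
clock: 10.72
eef_pos: [0.5412, 0.1783, 0.2035]
ee_rot: [0.003, -0.074, 0.997, -0.001]
force: [-0.1, -0.0, -5.7]
grip_width: 0.0219
```

```bash
python3 go.py;  python3 - <<'E'
from cell import eyes
from h import *
d=eyes.get_image("side");pickle.dump(d,open("side8.pkl","wb"))
E
python3 ov.py side8.pkl o8.png 290 295 75 75 8 -.0025 0 >/dev/null
```

```text
t 10.72 p [0.5412 0.1783 0.2035] jaw 1.719 tilt [ 0.0054 -0.0009] F [-0.09 -0.04 -5.68] T [ 0.095 -0.092  0.027] w 0.0219 q [ 0.27 -0.11  1.69 -0.    1.55 -1.44]
```

View pics/o8.png

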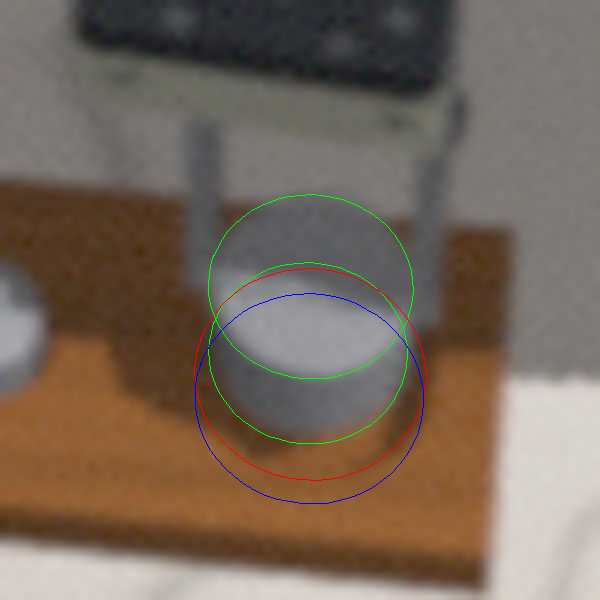

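Request:
{"name": "apply_moves", "arguments": {"commands": [[-0.8,[0,0,0.5],0],[-0.8,[0,0,1.0],0],[-0.8,[0,0,1.5],0],[-0.8,[0,0,1.5],0],[-0.8,[0,0,1.5],0]]}}

```text
clock: 11.18
eef_pos: [0.5412, 0.1783, 0.1883]
ee_rot: [0.002, -0.074, 0.997, -0.001]
force: [0.2, 0.6, -5.7]
grip_width: 0.0219
```

```bash
python3 go.py;  python3 - <<'E'
from cell import eyes
from h import *
d=eyes.get_image("side");pickle.dump(d,open("side9.pkl","wb"))
E
python3 ov.py side9.pkl o9.png 290 295 75 75 8 -.0025 0 >/dev/null
```

```text
t 11.18 p [0.5412 0.1783 0.1883] jaw 1.719 tilt [ 0.005 -0.001] F [ 0.17  0.62 -5.72] T [ 0.087 -0.018 -0.01 ] w 0.0219 q [ 0.27 -0.11  1.71 -0.    1.53 -1.44]
```

View pics/o9.png

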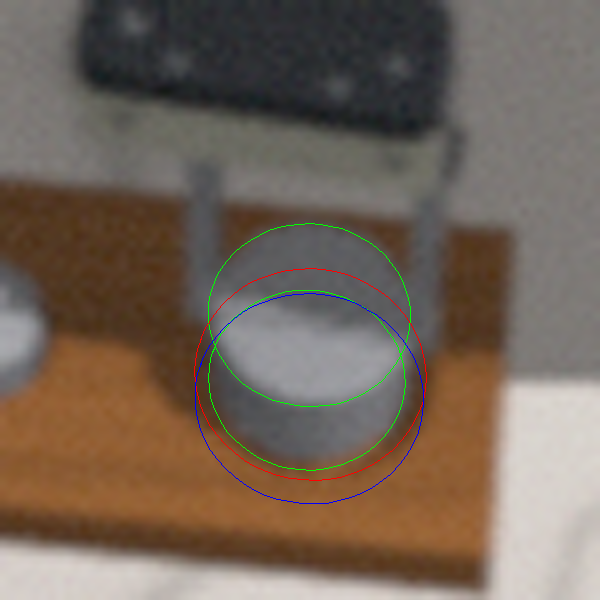

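Request:
{"name": "apply_moves", "arguments": {"commands": [[-0.8,[0,0.1,0.2],0],[-0.8,[0,0.1,0.5],0],[-0.8,[0,0.1,0.7],0],[-0.8,[0,0.1,0.7],0],[-0.8,[0,0.1,0.7],0]]}}

```text
clock: 11.65
eef_pos: [0.5411, 0.1793, 0.1815]
ee_rot: [0.003, -0.074, 0.997, -0.001]
force: [-0.7, 0.8, -6.3]
grip_width: 0.0215
```

```bash
python3 go.py;  python3 - <<'E'
from cell import eyes
from h import *
d=eyes.get_image("side");pickle.dump(d,open("side10.pkl","wb"))
E
python3 ov.py side10.pkl o10.png 290 295 75 75 8 -.0025 0 >/dev/null
```

```text
t 11.65 p [0.5411 0.1793 0.1815] jaw 1.719 tilt [ 0.0053 -0.0009] F [-0.73  0.82 -6.33] T [ 0.063 -0.045  0.038] w 0.0215 q [ 0.28 -0.1   1.72 -0.    1.52 -1.44]
```

View pics/o10.png

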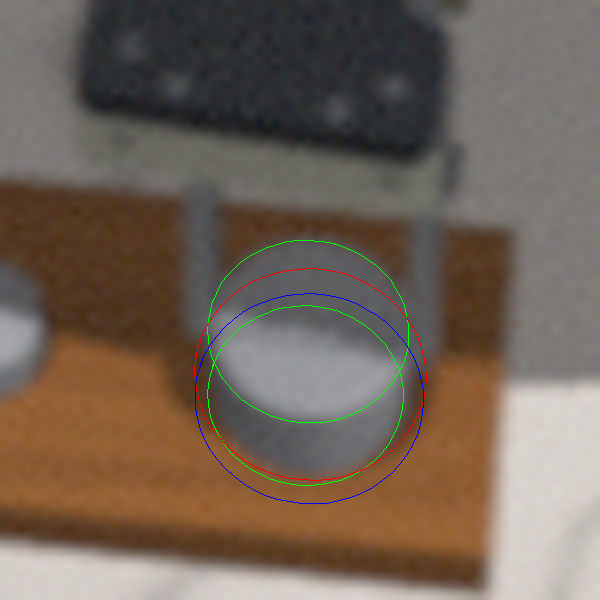

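Request:
{"name": "apply_moves", "arguments": {"commands": [[-0.8,[0,0,0.1],0],[-0.8,[0,0,0.2],0],[-0.8,[0,0,0.2],0]]}}

```text
clock: 11.95
eef_pos: [0.5412, 0.1793, 0.1795]
ee_rot: [0.003, -0.074, 0.997, -0.001]
force: [-0.3, -0.1, -5.5]
grip_width: 0.0216
```

Request:
{"name": "apply_moves", "arguments": {"commands": [[-0.8,[0,0,0.1],0],[-0.8,[0,0,0.1],0],[-0.8,[0,0,0.1],0]]}}

```text
clock: 12.2
eef_pos: [0.5414, 0.1794, 0.1792]
ee_rot: [0.003, -0.074, 0.997, -0.001]
force: [-1.4, -0.8, 1.4]
grip_width: 0.0217
```

Request:
{"name": "apply_moves", "arguments": {"commands": [[-0.3,[0,0,0],0],[-0.3,[0,0,0],0],[0.2,[0,0,0],0],[0.2,[0,0,0],0],[0.2,[0,0,0],0]]}}

```text
clock: 12.62
eef_pos: [0.5414, 0.1794, 0.1791]
ee_rot: [0.003, -0.074, 0.997, -0.001]
force: [0.5, 0.4, -0.3]
grip_width: 0.0479
```

Request:
{"name": "apply_moves", "arguments": {"commands": [[0.6,[0,0,0],0],[0.6,[0,0,0],0],[0.6,[0,0,0],0],[0.6,[0,0,-1],0],[0.6,[0,0,-2],0]]}}

```text
clock: 13.03
eef_pos: [0.541, 0.1793, 0.1996]
ee_rot: [0.003, -0.074, 0.997, -0.001]
force: [0.6, -1.2, 1.1]
grip_width: 0.0737
```

```bash
python3 go.py
```

```text
t 13.03 p [0.541  0.1793 0.1996] jaw 1.719 tilt [ 0.0054 -0.0009] F [ 0.64 -1.19  1.13] T [ 0.023  0.066 -0.013] w 0.0737 q [ 0.28 -0.11  1.7  -0.    1.55 -1.44]
```

Rise straight up, then retreat aside for a clear look.

Request:
{"name": "apply_moves", "arguments": {"commands": [[0.6,[0,0,-2],0],[0.6,[0,0,-5],0],[0.6,[0,0,-8],0],[0.6,[0,0,-11],0],[0.6,[0,0,-14],0]]}}

```text
clock: 13.45
eef_pos: [0.54, 0.1794, 0.3426]
ee_rot: [0.003, -0.074, 0.997, -0.001]
force: [0.4, 0.6, -0.3]
grip_width: 0.0745
```

Request:
{"name": "apply_moves", "arguments": {"commands": [[0.6,[1.5,3.5,0],0],[0.6,[3,7,0],0],[0.6,[4.5,10.5,0],0],[0.6,[6,14,0],0],[0.6,[7.5,17.5,0],0]]}}

```text
clock: 13.87
eef_pos: [0.4386, 0.3425, 0.3434]
ee_rot: [0.004, -0.074, 0.997, -0.0]
force: [1.4, 0.4, -0.1]
grip_width: 0.0747
```

Request:
{"name": "apply_moves", "arguments": {"commands": [[0.6,[1.5,3.5,0],0],[0.6,[3,7,0],0],[0.6,[4.5,10.5,0],0],[0.6,[6,14,0],0],[0.6,[6,14,0],0]]}}

```text
clock: 14.28
eef_pos: [0.3553, 0.4761, 0.3435]
ee_rot: [0.004, -0.076, 0.997, 0.001]
force: [0.5, 0.3, -1.2]
grip_width: 0.0743
```

```bash
python3 go.py;  python3 - <<'E'
from cell import eyes
from h import *
for n in("side","top"):
    d=eyes.get_image(n);pickle.dump(d,open(n+"11.pkl","wb"));cv2.imwrite(f"pics/{n}11.png",d["img"][:,:,::-1])
    if n=="side": crop(d,250,240,120,120,5,"s11.png"); crop(d,320,120,100,130,4.6,"s11b.png")
E
```

```text
t 14.28 p [0.3553 0.4761 0.3435] jaw 1.723 tilt [0.0073 0.0016] F [ 0.49  0.3  -1.17] T [0.026 0.005 0.008] w 0.0743 q [ 0.89 -0.07  1.43 -0.    1.77 -0.83]
```

View pics/s11.png

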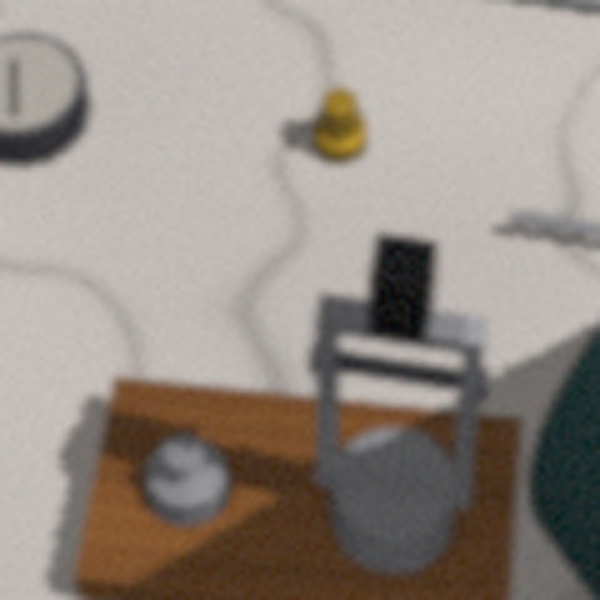

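View pics/s11b.png

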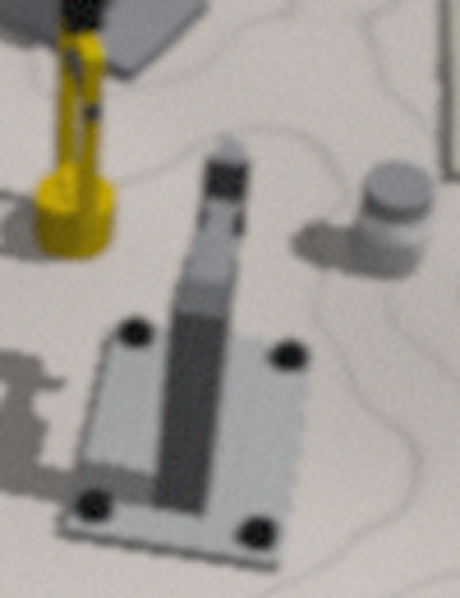

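View pics/top11.png

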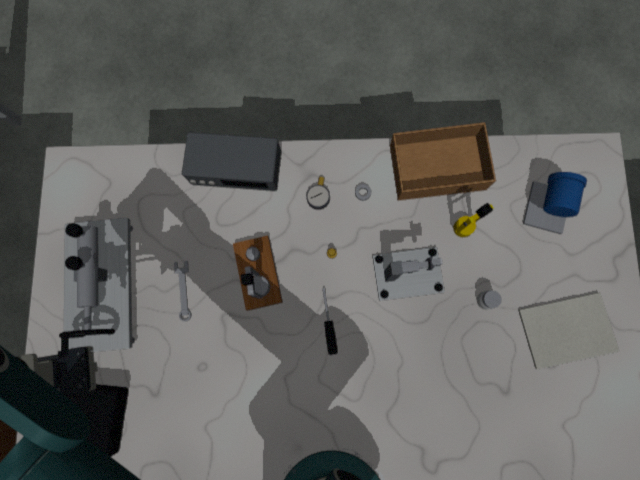

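```bash
python3 -c "
from cell import ticket;print(ticket.sign_off())"
```

```text
the job is handed in; nothing more can be done
None
```

The load is off the hook and standing upright in the tray's large pocket, with the gripper clear. I handed the job in at about 14.4 s.

- **Off the hook:** I gripped the load and raised it about 4 mm. I pressed the keeper back about 15 mm with the pin, and the side force peaked at about 5.6 N. The total lift was 44 mm, and I drew the load off over the nose.
- **Into the tray:** I carried it round the robot side of the rig and lowered it in small steps. It touched at a tool height of 0.179 m, about 1 mm above the 0.178 m I expected for the pocket floor. The rim would have stopped it at about 0.192 m.
- **Last pictures:** The load is upright in the pocket, the hook is empty with the keeper shut, and the other things look where they were.
- **Disagreements:**
  - The two cameras disagreed by 2–3 mm, so I centred the load over the pocket by comparing the two in the same picture.
  - As the jaws closed, the load took about 5 N sideways, and shifting the tool 1.5 mm removed it.
- **Not checked:** I judged uprightness and seating only by eye and by contact height, and I had no reading from the force cell.

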